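# Set the ripening-room controller and hold its housing shut for the screws

## Robot

A 7-joint arm with a two-finger parallel gripper is mounted at the origin on the work surface. World frame = base frame: x ahead of the robot, y to its left, z up, the work surface at z = 0. Lengths are in m, angles in rad, forces in N, time in s.
With the tool pointing down it reaches from about 0.425 to 0.925 m from the base axis. Payload 6.8 kg.
Tool frame: the origin (TCP) lies at the very end of the fingers, on their centre line; the grasp point (between the pads) lies 19 mm behind it; z points along the fingers, y is the line along which they close (so a half turn about z gives the same grasp; the last joint's range is limited). The gripper opens to 85 mm and grips with 20 to 120 N. Pads are 22 mm wide; open, the fingers measure 114 mm over their backs; the gripper's body (76 mm by 85 mm) begins 54 mm behind the grasp point. The pads swing forward as they close: fully open they stand 13 mm farther back than shut.
Start: joints at [-1.247, 0.477, 0.022, 1.555, -0.011, 1.109, -0.083], TCP at [0.282, 0.613, 0.231] pointing down, gripper open.
Joint ranges: [-2.96, 2.96], [-0.34, 2.1], [-1.41, 1.46], [0.24, 2.44], [-1.37, 4.51], [0.17, 1.92], [-2.96, 2.96]. Speed limits (rad/s): [2.39, 2.39, 3.14, 3.14, 3.14, 3.14, 3.14].

## Interface

Orientations are given as a unit quaternion [w, x, y, z].
In Python, from station import readout, viewer, bot gives the robot as it stands. The module is installed in compiled form; this text tells all that it offers.
- The arm moves only by the shell command python3 -m handwheel 'ROWS' [FORCE]. ROWS is JSON, a list of rows, each a list of 3 entries, a list of its own where there are three numbers: the shift along the tool's x, y, z in mm, then the turn, a rotation vector about the tool's x, y, z in degrees, then the gripper command: -1 is fully open, 1 is shut, values between are in proportion. In form: [[[x, y, z], [ax, ay, az], grip], ...]. A call has 1 to 20 rows; each row is the pose to reach, as a shift and turn from the pose commanded when the call began, along the tool's axes at that moment; what a row does not reach only later rows make up. A row lasts 1/12 s, in which the tool goes at most 41.7 mm and 7.16 degrees, less where a joint would pass 70% of its speed; a pose out of reach is approached as far as the arm can. A call with a gripper value outside its range is refused whole. The fingers move at their own pace and stop on an object; FORCE is the grip in N (left out, the last holds). Time passes only in rows, so rows that repeat a pose let the fingers close. It gives the time, the measured TCP pose, the force and the opening at its end, in the units of the state.
- readout.get_obs(): the state, without advancing time (a new reading comes with each control period).
- viewer.read_camera(name): name is "scene" or "top" or "wrist"; returns a dict with "frame" (480x640x3 uint8, red, green, blue), "fx", "fy", "cx", "cy" (pixels), "rvec" (rotation vector, rad) and "tvec" (3), from world to camera coordinates, as OpenCV has them; the wrist camera has in their place "tool_from_camera" (4x4, takes a point from camera to tool coordinates, whose origin is the TCP and whose axes are the flange's). Camera axes: x right, y down, z forward; pixel columns grow to the right and rows downward; lengths in m; the calibration is good to about 2 mm. A picture is of the moment at which its call begins: read the wrist's pose just before it. There is no depth.
- bot.hand_in(): hands the job in, once; it reports no verdict.
Trained networks look in a picture, given as the dict that the camera call returned (one of the last four; its "shot" number tells which), for a name from the list of things; names that differ only in an ending like _2 or _b are one class to them, and where a whole thing is asked for, a point or a joint stands for the part that bears it (a point fixed in the world has none). Each returns a list of dicts, best first, with "score" (0 to 1); they miss things now and then, are a little off and sometimes report something else, mostly with a low value. They report only what shows in the picture. A call takes as long as a camera call.
- viewer.search_frame(picture, target): "rect" ([centre column, centre row, width, height] in pixels, round what is visible of it).
- viewer.outline_of(picture, target): "mask" (480x640 bool, what is visible of it) and "rect" ([centre column, centre row, width, height] in pixels, round what is visible of it).
The state is a dict: "t": time; "q": joint angles; "joint_vel": joint speeds; "joint_torque": joint torques, N m; "eef_pos": TCP position; "tool_rot": TCP orientation; "contact_force": force on the tool from outside, world axes, zero at the start; "torque": the same for the moment, N m; "gripper_width": opening from 0.0 (shut) to 1.0 (fully open).
Only numpy, scipy, OpenCV 4.12 (cv2) and the standard library are available. Lean on these libraries where they do the work, as an engineer would, in place of code of your own. Each camera call takes 0.05 s, during which the arm holds its last target. There are 200 camera calls.

## Task

On the bench of the cheese cellar lies the opened housing of the humidity controller. First turn the black knob in its lower half until its white pointer stands at the red mark on the dial; then lift the pale cover by its blue grip, fit it the right way round over the two steel dowels and press it down against the springy gasket until it closes fully. Finish while still holding it pressed shut with the gripper, as I am about to put the screws in, and leave everything else on the bench where it is.

Things in the scene. Friction and masses are not known exactly. Their poses are not given: they have to be found in the camera images.
- base: Dark grey lower half of the housing, open at the top, fixed to the bench: 120 mm (its x) by 170 mm (its y), 36 mm high to its rim, walls 6 mm, with an ear on each 170 mm end (34 mm in x, overall length with ears 234 mm in y). Origin: centre of the underside, at bench height; z up. Yaw within 0.45 rad; on the left or right of the bench.
- dowel_left (a point): Foot of the steel dowel on the +y ear, on the dowel's axis at rim height; at (30, 100, 36) mm in base. Each dowel: 12 mm diameter for 16 mm above the rim, then a cone 8 mm tall narrowing to 4 mm (top 24 mm above the rim).
- dowel_right (a point): Foot of the equal steel dowel on the -y ear, at (-10, -100, 36) mm in base. The dowels are not symmetric, so that the cover fits one way round only.
- knob (a joint): Angle of the knob, 0 to 2.6 rad; grows as the knob turns clockwise seen from above; at 0 the pointer looks along base's +x. Starts between 0.1 and 0.4; the red mark lies at 1.0 to 1.5. Light friction (about 0.05 N m); stays where it is left.
- knob_grip (a point): Centre of the knob's black bar grip, on its vertical turning axis, at (0, 0, 50) mm in base. Bar 42 mm long (along this point's x, which looks to the pointer end), 12 mm wide, 26 mm high (37 to 63 mm above the bench). The dial below it is at 30 mm above the bench.
- knob_pointer (a point): The pointer end of the knob's bar, marked by a white stripe over that half of its top: 22 mm from the turning axis.
- dial: White round dial plate, 74 mm diameter, under the knob and centred on its axis, with thin dark ticks and one broad red mark; its upper face is 30 mm above the bench. Its x axis points from the knob's axis to the red mark: the knob's pointer must look the same way. Fixed.
- red_mark (a point): Middle of the red mark on the dial, 30 mm from the knob's axis.
- gasket (a joint): How far the black gasket frame inside the lower half's rim is pressed in, m: 0 free (6 mm proud of the rim), 0.006 level with the rim. Pushes up with about 6 N when free, 12 N when level, so the cover's weight alone does not close it: unpressed, it rests 6 mm above the rim on the dowels.
- cover: Pale grey hollow cover, loose, 0.24-0.39 kg: 120 (x) by 170 (y) by 40 mm high, walls 12 mm, a 12 mm thick ear with a hole on each y end (234 mm over ears), display on its +x half. Blue grip rib in the middle of its top: 30 (x) by 80 (y) mm, 40 to 68 mm above the underside. Origin: centre of underside. Starts flat on the bench, yaw within 0.45. Fitted: axes as base, origin 36 mm above base's.
- hole_left (a point): Centre of the 15 mm hole in the cover's +y ear, at the underside, (30, 100, 0) mm in cover; goes over dowel_left.
- hole_right (a point): Centre of the 15 mm hole in the cover's -y ear, at the underside, (-10, -100, 0) mm in cover; goes over dowel_right.
- screwdriver: Bystander: screwdriver with orange handle, lying between the two housing halves. Not to be moved.
- screw_jar: Bystander: small clear jar of screws with a steel cap, 42 mm diameter, 55 mm high, standing between the two housing halves. Origin under its centre.
- orange_cheese: Bystander: small orange cheese, 110 mm diameter, 45 mm high. Origin under its centre.
- yellow_cheese: Bystander: small yellow cheese, 100 mm diameter, 50 mm high. Origin under its centre.
- brush: Bystander: brush lying on the left side of the bench.
- mug: Bystander: blue mug, 76 mm diameter, 90 mm high, on the right side of the bench. Origin under its centre.

How it is judged:
By the outcome, as a careful person would: the job done as asked, in the order asked, and still so for the second after the job is handed in, while the arm keeps its last pose, push and grip.
It also fails if it takes over 54 s, if anything falls off the work surface, if the arm or the gripper's body presses on something with over 40 N, if the wrist force passes 120 N, or if a joint passes its speed limit or range.

## Working session

There is one attempt and no reset: what is moved stays moved. The work goes in short steps, Python scripts to look and compute and a shell command to move; the robot and the scene stay as the last step left them, time stands still between calls to the robot, and variables do not carry over. Pictures are saved under pics/ and viewed, on a budget of 10 in all, crops included, one or two more only if the job needs it, and the job is handed in when it is done.

```bash
mkdir -p pics; cat > h.py <<'E'
import numpy as np, cv2
from scipy.spatial.transform import Rotation as R
from station import readout, viewer, bot
def cam(name):
    o=readout.get_obs(); p=viewer.read_camera(name)
    K=np.array([[p['fx'],0,p['cx']],[0,p['fy'],p['cy']],[0,0,1]])
    if name=='wrist':
        q=o['tool_rot']; T=np.eye(4); T[:3,:3]=R.from_quat([q[1],q[2],q[3],q[0]]).as_matrix(); T[:3,3]=o['eef_pos']
        M=np.linalg.inv(T@np.array(p['tool_from_camera']))
    else:
        M=np.eye(4); M[:3,:3]=R.from_rotvec(np.ravel(p['rvec'])).as_matrix(); M[:3,3]=np.ravel(p['tvec'])
    return p,K,M
def proj(K,M,X):
    c=(M[:3,:3]@np.atleast_2d(X).T).T+M[:3,3]; u=(K@c.T).T; return u[:,:2]/u[:,2:]
def back(K,M,uv,z):
    uv=np.atleast_2d(uv); d=np.c_[uv,np.ones(len(uv))]@np.linalg.inv(K).T@M[:3,:3]; C=-M[:3,:3].T@M[:3,3]
    return C+d*((z-C[2])/d[:,2:])
def save(p,n): cv2.imwrite('pics/'+n+'.png',p['frame'][:,:,::-1])
E
python3 - <<'E'
from h import *
np.set_printoptions(precision=4,suppress=True)
o=readout.get_obs(); print(o)
a=cam('top');b=cam('scene');save(a[0],'top');save(b[0],'scene')
cv2.imwrite('pics/x.png',np.zeros((2,2)))
for n,c in(('top',a),('scene',b)):
    print(n,c[1][0,0],(-c[2][:3,:3].T@c[2][:3,3]))
    for t in ['base','cover','dowel_left','dowel_right','knob_grip','knob_pointer','red_mark','dial','hole_left','hole_right','screwdriver','screw_jar','orange_cheese','yellow_cheese','mug']:
        r=viewer.search_frame(c[0],t)
        print(t,[(np.round(x['rect']),round(x['score'],2)) for x in r[:2]])
E
```

```text
{'t': 0.0, 'q': array([-1.2471,  0.4778,  0.0224,  1.5565, -0.0115,  1.1093, -0.0831]), 'joint_vel': array([-0.0005, -0.0005, -0.0007, -0.0001, -0.0013,  0.0001,  0.0001]), 'joint_torque': array([  0.0003, -59.6457,   1.6084, -28.1201,   0.0125,   0.0093,
         0.    ]), 'eef_pos': array([0.2823, 0.6125, 0.2303]), 'tool_rot': array([-0.0001,  0.2142,  0.9768, -0.0009]), 'contact_force': array([-0.2876,  0.1782, -0.7293]), 'torque': array([-0.0431,  0.0303,  0.0295]), 'gripper_width': 1.0007017764484538}
top 552.3726458110943 [0.3923 0.0234 1.3856]
base [(array([406., 278., 100.,  53.]), 0.9)]
cover [(array([241., 250.,  98.,  69.]), 0.79)]
dowel_left [(array([408., 278.,  97.,  52.]), 0.91)]
dowel_right [(array([406., 278.,  97.,  54.]), 0.75)]
knob_grip [(array([408., 277.,  13.,  18.]), 0.41), (array([243., 250.,  98.,  66.]), 0.19)]
knob_pointer []
red_mark [(array([407., 279.,  33.,  31.]), 0.83), (array([324., 218.,  15.,  19.]), 0.37)]
dial [(array([406., 278.,  32.,  25.]), 0.68), (array([406., 277.,  93.,  54.]), 0.38)]
hole_left [(array([243., 248.,  97.,  68.]), 0.82)]
h
[... 968 characters left out ...]
6)]
dial [(array([243., 293.,  27.,  21.]), 0.72), (array([243., 288.,  12.,  12.]), 0.42)]
hole_left [(array([343., 205.,  54.,  68.]), 0.65), (array([180., 387.,  43.,  55.]), 0.65)]
hole_right [(array([344., 205.,  54.,  70.]), 0.86), (array([394., 253.,  30.,  40.]), 0.27)]
screwdriver [(array([282., 234.,  59.,  41.]), 0.57)]
screw_jar [(array([331., 263.,  18.,  23.]), 0.56)]
orange_cheese [(array([348., 319.,  38.,  44.]), 0.8)]
yellow_cheese [(array([343., 207.,  51.,  66.]), 0.68), (array([394., 255.,  36.,  39.]), 0.66)]
mug [(array([180., 386.,  45.,  54.]), 0.76)][ WARN:0@2.465] global loadsave.cpp:1063 imwrite_ Unsupported depth image for selected encoder is fallbacked to CV_8U.
```

View pics/top.png

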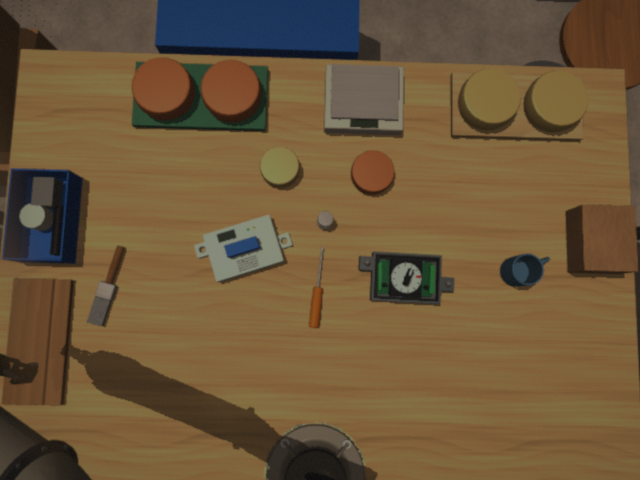

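View pics/scene.png

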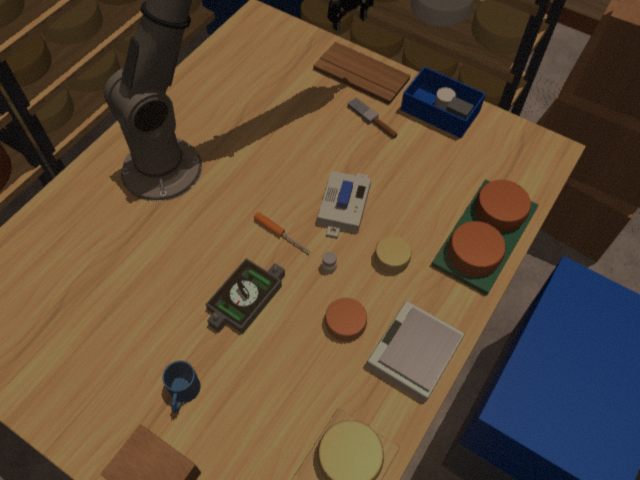

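The base is right of centre (knob near pixel 406,278 in the top view). The cover is left (243,248) with its display towards +x. The screwdriver (316,287) and jar (326,220) lie between them.

```bash
cat >> h.py <<'E'
np.set_printoptions(precision=4,suppress=True)
def togo(p,yaw=None):
    """shift mm & rotation (deg, about tool) from current pose to TCP at p, tool pointing down with tool y at world heading yaw"""
    o=readout.get_obs(); q=o['tool_rot']; T=R.from_quat([q[1],q[2],q[3],q[0]])
    s=T.inv().apply(np.array(p)-o['eef_pos'])*1000
    if yaw is None: return s.round(1)
    best=None
    for k in (0,np.pi):
        y=np.array([np.cos(yaw+k),np.sin(yaw+k),0]); z=np.array([0,0,-1.]); G=R.from_matrix(np.c_[np.cross(y,z),y,z])
        r=(T.inv()*G).as_rotvec(degrees=True)
        if best is None or np.linalg.norm(r)<np.linalg.norm(best): best=r
    return s.round(1),best.round(2)
E
python3 - <<'E'
from h import *
a=cam('top');w=cam('wrist');b=cam('scene')
print(np.array(w[0]['tool_from_camera']),w[1][0,0])
print('dial',back(*a[1:],[406,278],.03),back(*b[1:],[243,293],.03))
print('grip',back(*a[1:],[243,248],.06),back(*b[1:],[344,196],.06))
print('cover ears',back(*a[1:],[[201,250],[286,240]],.012),'base ears',back(*a[1:],[[365,262],[448,285]],.036))
for n,uv in dict(jar=[326,220],yc=[281,167],oc=[372,171],mug=[522,268]).items(): print(n,back(*a[1:],uv,.04))
print(back(*a[1:],[[320,250],[316,326]],.02))
E
```

```text
[[-0.0002 -0.9652 -0.2616  0.0666]
 [ 1.     -0.     -0.0005  0.0002]
 [ 0.0005 -0.2616  0.9652 -0.1419]
 [ 0.      0.      0.      1.    ]] 338.8587187902034
dial [[ 0.473  -0.2116  0.03  ]] [[ 0.4754 -0.2138  0.03  ]]
grip [[0.5328 0.1876 0.06  ]] [[0.5427 0.1803 0.06  ]]
cover ears [[0.5299 0.2976 0.012 ]
 [0.561  0.0872 0.012 ]] base ears [[ 0.5092 -0.1094  0.036 ]
 [ 0.4583 -0.3138  0.036 ]]
jar [[ 0.61  -0.011  0.04 ]]
yc [[0.7405 0.1045 0.04  ]]
oc [[ 0.7374 -0.1229  0.04  ]]
mug [[ 0.5047 -0.4957  0.04  ]]
[[0.5374 0.0016 0.02  ]
 [0.3505 0.0065 0.02  ]]
```

```bash
python3 -m handwheel '[[[-200,-140,-20],[0,0,0],-1],[[-408,-282,-20],[0,0,0],-1],[[-408,-282,-20],[0,0,0],-1],[[-408,-282,-20],[0,0,0],-1],[[-408,-282,-20],[0,0,0],-1],[[-408,-282,-20],[0,0,0],-1],[[-408,-282,-20],[0,0,0],-1],[[-408,-282,-20],[0,0,0],-1],[[-408,-282,-20],[0,0,0],-1],[[-408,-282,-20],[0,0,0],-1],[[-408,-282,-20],[0,0,0],-1],[[-408,-282,-20],[0,0,0],-1],[[-408,-282,-20],[0,0,0],-1],[[-408,-282,-20],[0,0,0],-1],[[-408,-282,-20],[0,0,0],-1],[[-408,-282,-20],[0,0,0],-1]]'
cat > sh.py <<'E'
import sys,pickle
from h import *
n=sys.argv[1]; c=cam('wrist'); save(c[0],n); o=readout.get_obs(); pickle.dump((c[0]['frame'],c[1],c[2]),open('pics/'+n+'.pkl','wb'))
print(o['t'],o['eef_pos'],o['tool_rot'],o['contact_force'],o['gripper_width'],o['q'])
E
python3 sh.py w1
```

```text
t: 3.08
eef_pos: [0.5342, 0.188, 0.2512]
tool_rot: [-0.0, 0.213, 0.977, 0.0]
contact_force: [0.3, 1.1, -0.1]
gripper_width: 0.996
3.1333 [0.5342 0.188  0.2512] [-0.0003  0.2128  0.9771  0.0002] [-0.6972 -0.3188 -0.0114] 1.000033616812206 [-0.6164  0.28    0.2063  1.809  -0.0658  1.0594  0.7563]
```

View pics/w1.png

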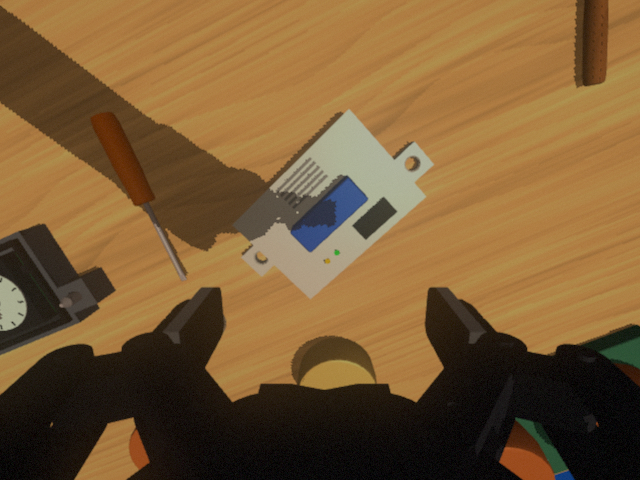

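The cover is clear of shadow problems: hole_right is near (261,257), hole_left near (412,163), and the blue grip is centred near (329,213). Next I go to the base.

```bash
python3 -m handwheel '[[[-111,-386,40],[0,0,0],-1],[[-111,-386,40],[0,0,0],-1],[[-111,-386,40],[0,0,0],-1],[[-111,-386,40],[0,0,0],-1],[[-111,-386,40],[0,0,0],-1],[[-111,-386,40],[0,0,0],-1],[[-111,-386,40],[0,0,0],-1],[[-111,-386,40],[0,0,0],-1],[[-111,-386,40],[0,0,0],-1],[[-111,-386,40],[0,0,0],-1],[[-111,-386,40],[0,0,0],-1],[[-111,-386,40],[0,0,0],-1],[[-111,-386,40],[0,0,0],-1],[[-111,-386,40],[0,0,0],-1]]'
python3 sh.py w2
```

```text
t: 4.3
eef_pos: [0.4751, -0.2085, 0.2113]
tool_rot: [-0.0, 0.212, 0.977, 0.0]
contact_force: [0.8, 1.7, -0.4]
gripper_width: 0.998
4.35 [ 0.4751 -0.2087  0.2113] [0.     0.2124 0.9772 0.0004] [-0.0921  0.1101  0.1892] 0.9996165625273821 [-0.064   0.2518  0.4248  1.97   -0.1279  0.9453  1.5668]
```

View pics/w2.png

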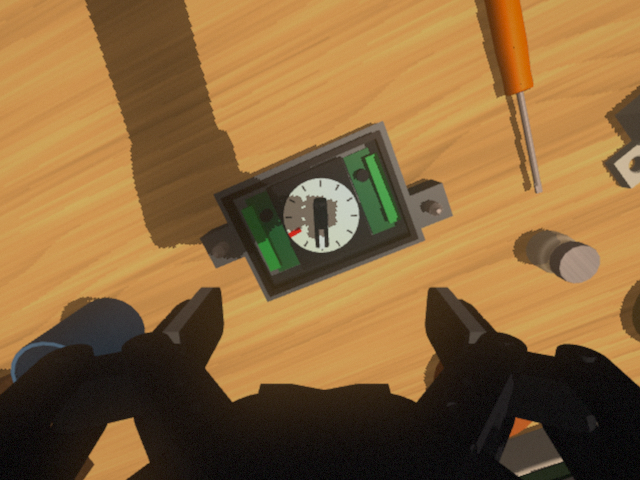

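```bash
python3 - <<'E'
import cv2
f=cv2.imread('pics/w2.png'); c=f[115:305,195:460]
cv2.imwrite('pics/w2z.png',cv2.resize(c,None,fx=3,fy=3,interpolation=cv2.INTER_CUBIC))
E
```

```text
(no output)
```

View pics/w2z.png

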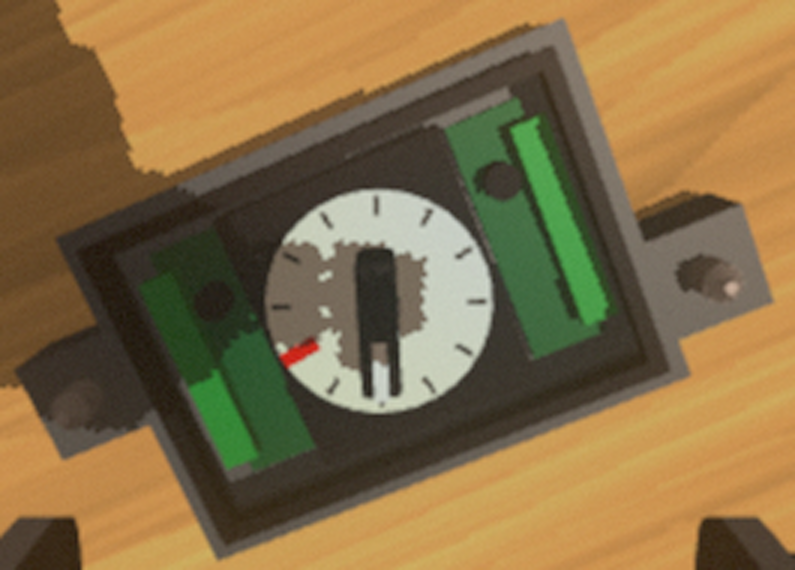

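The zoomed view shows the rim corners, the dial centre (378,301), the red mark (300,354) and the pointer end (380,400), all in zoom pixels. I'll fit the poses from these.

```bash
cat > fit.py <<'E'
from h import *
import pickle
from scipy.optimize import least_squares
def Xw(p,P): 
    c,s=np.cos(p[2]),np.sin(p[2]); P=np.array(P,float)/1000; z=p[3] if len(p)>3 else 0
    return np.c_[p[0]+c*P[:,0]-s*P[:,1],p[1]+s*P[:,0]+c*P[:,1],P[:,2]+z]
def fit(K,M,uv,P,p0):
    r=least_squares(lambda p:(proj(K,M,Xw(p,P))-uv).ravel(),p0,loss='soft_l1'); return r.x,(proj(K,M,Xw(r.x,P))-uv).round(1)
E
python3 - <<'E'
from fit import *
f,K,M=pickle.load(open('pics/w2.pkl','rb'))
z=lambda a:np.array(a,float)/3+[195,115]-1/3
uv=z([[378.5,301],[565,20],[690,377],[220,557],[58,240],[742,203],[772,300],[65,458],[733,288]])
P=[[0,0,30],[-60,85,36],[60,85,36],[60,-85,36],[-60,-85,36],[13,117,36],[47,117,36],[7,-117,36],[30,100,60]]
for p0 in ([.475,-.21,-.04],[.475,-.21,-.04,0]):
    p,r=fit(K,M,uv,P,p0); print('base',p,np.degrees(p[2])); print(r.tolist())
p,_=fit(K,M,uv,P,[.475,-.21,-.04])
k=Xw(p,[[0,0,63]])[0]
print('knob',k)
for n,u,h in(('tip',[381.5,401],.063),('tail',[377,250],.063),('red',[300,354],.030)):
    X=back(K,M,z([u]),h)[0]; d=X-k; print(n,X,np.hypot(*d[:2]),'theta',-(np.arctan2(d[1],d[0])-p[2]))
a,b=back(K,M,z([[381.5,401],[377,250]]),.063); print('bar heading',np.arctan2(*(a-b)[[1,0]]), 'mid',(a+b)/2)
f,K,M=pickle.load(open('pics/w1.pkl','rb'))
hsv=cv2.cvtColor(f,cv2.COLOR_RGB2HSV); m=((hsv[...,0]>105)&(hsv[...,0]<130)&(hsv[...,1]>130)&(hsv[...,2]>25)).astype(np.uint8); m[:150]=0;m[270:]=0;m[:,:270]=0;m[:,390:]=0
print(m.sum(),cv2.minAreaRect(cv2.findNonZero(m)))
uv=np.array([[348,110],[425,197],[311,298],[233,225],[261,257],[412,163]])
P=[[-60,85,40],[60,85,40],[60,-85,40],[-60,-85,40],[-10,-100,12],[30,100,12]]
for p0 in ([.53,.19,.3],[.53,.19,.3,0]):
    p,r=fit(K,M,uv,P,p0); print('cover',p,np.degrees(p[2])); print(r.tolist())
E
```

```text
base [ 0.4747 -0.2113 -0.0315] -1.8058762091289031
[[0.3, 0.9], [0.0, -1.5], [0.8, -0.5], [-0.7, 1.3], [-1.3, -0.9], [0.4, -0.1], [1.2, 0.6], [-0.9, 0.8], [-0.1, 0.0]]
base [ 0.4753 -0.2112 -0.0324 -0.0029] -1.8557912832982435
[[0.6, 0.8], [-0.1, -0.6], [0.2, -0.7], [-0.1, 0.5], [-0.0, -1.0], [-0.3, 0.2], [0.3, 0.6], [0.2, 0.1], [-0.8, 0.0]]
knob [ 0.4747 -0.2113  0.063 ]
tip [ 0.4958 -0.2199  0.063 ] 0.02273285166740248 theta 0.3580323945206053
tail [ 0.454  -0.2022  0.063 ] 0.02263442403238304 theta -2.7597826198247635
red [ 0.4792 -0.242   0.03  ] 0.031015593669283394 theta 1.3951985857971163
bar heading -0.40141390499330465 mid [ 0.4749 -0.211   0.063 ]
1541 ((328.8760070800781, 214.83932495117188), (28.43429183959961, 78.55780792236328), 46.63658142089844)
cover [0.5373 0.1913 0.336 ] 19.25226822324916
[[0.4, -1.9], [1.3, -0.9], [-0.7, 1.3], [-1.2, 0.2], [-0.1, 0.9], [0.2, 0.4]]
cover [ 0.5381  0.1911  0.3352 -0.0044] 19.205964564994414
[[0.3, -0.5], [0.2, -0.7], [-0.5, 0.2], [0.0, -0.1], [0.6, 0.3], [-0.8, 1.0]]
```

```bash
python3 - <<'E'
from fit import *
f,K,M=pickle.load(open('pics/w2.pkl','rb'))
g=f.astype(int); m=(g[...,0]>110)&(g[...,1]<70)&(g[...,2]<70); m[:210]=0;m[250:]=0;m[:,:270]=0;m[:,370:]=0
v,u=np.nonzero(m); print(m.sum(),u.mean(),v.mean()); X=back(K,M,[u.mean(),v.mean()],.03)[0]
c=np.array([.4749,-.2112]); d=X[:2]-c; print(np.hypot(*d),'red heading',np.arctan2(d[1],d[0]),'theta',-.0318-np.arctan2(d[1],d[0]))
for zz in(.12,.037): print(togo([.4749,-.2112,zz],np.pi/2-.401))
E
```

```text
46 293.89130434782606 232.3695652173913
0.03155290406643407 red heading -1.4531995565131435 theta 1.4213995565131434
(array([-0.9, -2.4, 91.3]), array([ 0.04, -0.01, -1.55]))
(array([ -0.9,  -2.5, 174.3]), array([ 0.04, -0.01, -1.55]))
```

```bash
python3 -m handwheel '[[[-1,-2.5,40],[0,0,-1.5],0.2],[[-1,-2.5,80],[0,0,-1.5],0.2],[[-1,-2.5,90],[0,0,-1.5],0.2],[[-1,-2.5,100],[0,0,-1.5],0.2],[[-1,-2.5,110],[0,0,-1.5],0.2],[[-1,-2.5,125],[0,0,-1.5],0.2],[[-1,-2.5,140],[0,0,-1.5],0.2],[[-1,-2.5,155],[0,0,-1.5],0.2],[[-1,-2.5,165],[0,0,-1.5],0.2],[[-1,-2.5,173],[0,0,-1.5],0.2],[[-1,-2.5,173],[0,0,-1.5],0.2]]' 20; python3 sh.py w3
```

```text
t: 5.27
eef_pos: [0.4741, -0.2133, 0.0377]
tool_rot: [-0.0, 0.201, 0.98, 0.0]
contact_force: [0.2, 0.3, -0.3]
gripper_width: 0.397
5.3167 [ 0.4743 -0.2135  0.0383] [-0.0001  0.2014  0.9795  0.    ] [-0.1047 -0.3997  0.753 ] 0.4025152585104226 [ 0.0514  0.522   0.3169  2.0844 -0.2893  0.5763  1.7381]
```

View pics/w3.png

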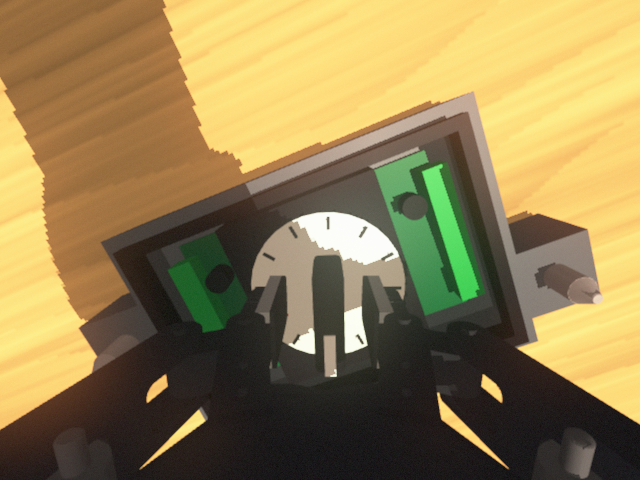

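The fingers straddle the bar (centre about 328,290) with room on both sides. I'll close and turn.

```bash
python3 -m handwheel '[[[0,1,0],[0,0,0],1],[[0,1,0],[0,0,0],1],[[0,1,0],[0,0,0],1],[[0,1,0],[0,0,0],1],[[0,1,0],[0,0,0],1],[[0,1,0],[0,0,6],1],[[0,1,0],[0,0,12],1],[[0,1,0],[0,0,18],1],[[0,1,0],[0,0,24],1],[[0,1,0],[0,0,30],1],[[0,1,0],[0,0,36],1],[[0,1,0],[0,0,42],1],[[0,1,0],[0,0,48],1],[[0,1,0],[0,0,53],1],[[0,1,0],[0,0,57],1],[[0,1,0],[0,0,59.5],1],[[0,1,0],[0,0,59.5],1],[[0,1,0],[0,0,59.5],1]]' 40; python3 sh.py w4
```

```text
t: 6.82
eef_pos: [0.4753, -0.2122, 0.0392]
tool_rot: [0.0, 0.661, 0.75, 0.001]
contact_force: [0.2, 3.4, 8.2]
gripper_width: 0.127
6.8667 [ 0.4753 -0.2123  0.0392] [0.0003 0.6608 0.7506 0.0007] [-0.3032  2.4538  7.6007] 0.136247054290413 [-0.1604  0.5793  0.5947  2.0971 -0.5566  0.6219  0.9496]
```

```bash
python3 -m handwheel '[[[0,0,0],[0,0,0],0.3],[[0,0,0],[0,0,0],0.3],[[0,0,0],[0,0,0],0.3],[[0,0,-20],[0,0,0],0.3],[[0,0,-50],[0,0,0],0.3],[[0,0,-90],[0,0,0],-1],[[0,0,-130],[0,0,0],-1],[[0,0,-130],[0,0,0],-1],[[0,0,-130],[0,0,0],-1]]'; python3 sh.py w5; python3 - <<'E'
import cv2
f=cv2.imread('pics/w5.png'); c=f[80:300,170:470]
cv2.imwrite('pics/w5z.png',cv2.resize(c,None,fx=2.6,fy=2.6,interpolation=cv2.INTER_CUBIC))
E
```

```text
t: 7.62
eef_pos: [0.4758, -0.2132, 0.1703]
tool_rot: [0.002, 0.661, 0.75, 0.001]
contact_force: [-0.3, 0.5, -0.5]
gripper_width: 0.895
7.6667 [ 0.4747 -0.2125  0.1687] [0.0004 0.6608 0.7505 0.0006] [ 0.4628 -0.711  -0.2138] 0.9758913812413113 [-0.329   0.3783  0.79    2.0253 -0.3505  0.8734  0.7816]
```

View pics/w5z.png

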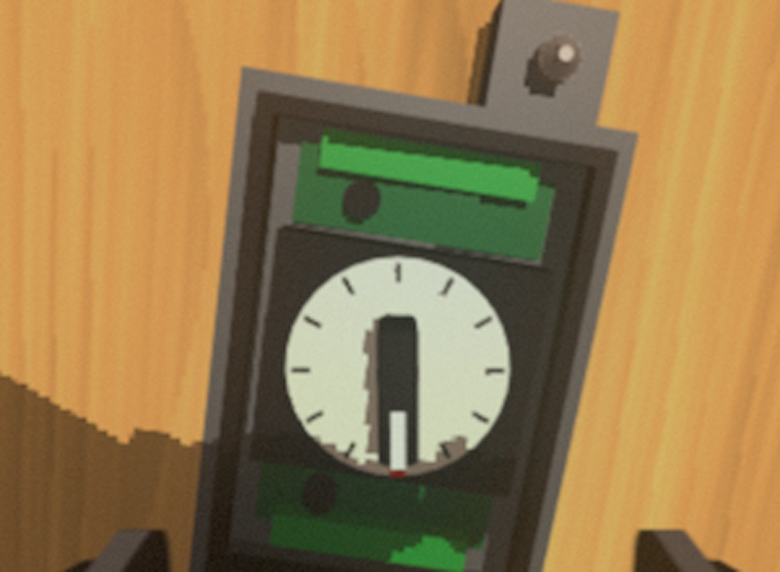

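The white pointer (397,440) points right at the red mark (398,474), in line with the dial centre (398,368). The knob is done. I'll refine the base from this view and go on to the cover.

```bash
python3 - <<'E'
from fit import *
f,K,M=pickle.load(open('pics/w5.pkl','rb'))
uv=(np.array([[398,366],[243,68],[637,133],[619,12],[565,52]])+.5)/2.6-.5+[170,80]
P=[[0,0,30],[-60,85,36],[60,85,36],[47,117,36],[30,100,60]]
for p0 in ([.475,-.21,-.04],[.475,-.21,-.04,0]):
    p,r=fit(K,M,uv,P,p0); print('base',p); print(r.tolist())
for zz in(.17,): print(togo([.538,.191,zz],.335))
E
```

```text
base [ 0.4747 -0.2117 -0.0274]
[[-0.1, 2.1], [-1.2, -0.5], [0.6, -0.2], [0.2, -0.4], [0.2, 0.4]]
base [ 0.475  -0.2112 -0.0294 -0.0037]
[[0.2, 0.6], [0.2, -0.7], [-0.0, -0.5], [-0.3, -0.0], [-0.1, 0.5]]
(array([392.2, 113.9,  -1.1]), array([  0.08,   0.  , -11.92]))
```

```bash
python3 -m handwheel '[[[392,114,-10],[0,0,-12],-1],[[392,114,-10],[0,0,-12],-1],[[392,114,-10],[0,0,-12],-1],[[392,114,-10],[0,0,-12],-1],[[392,114,-10],[0,0,-12],-1],[[392,114,-10],[0,0,-12],-1],[[392,114,-10],[0,0,-12],-1],[[392,114,-10],[0,0,-12],-1],[[392,114,-10],[0,0,-12],-1],[[392,114,-10],[0,0,-12],-1],[[392,114,-10],[0,0,-12],-1],[[392,114,-10],[0,0,-12],-1],[[392,114,-10],[0,0,-12],-1],[[392,114,-10],[0,0,-12],-1]]'; python3 sh.py w6
```

```text
t: 8.83
eef_pos: [0.5375, 0.1886, 0.1773]
tool_rot: [-0.0, 0.58, 0.815, -0.001]
contact_force: [-1.1, -0.0, 1.5]
gripper_width: 0.998
8.8833 [0.5377 0.1886 0.1777] [-0.0002  0.58    0.8146 -0.0008] [0.6952 0.7196 0.4241] 1.0007691913813077 [-0.9511  0.4239  0.6551  1.8972 -0.318   0.9271  0.1886]
```

View pics/w6.png

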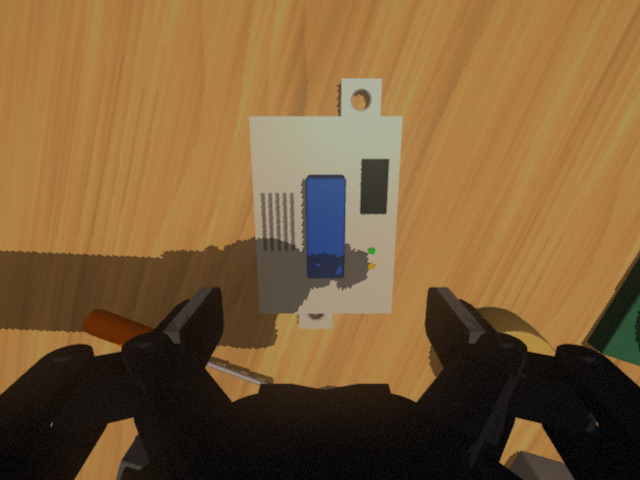

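```bash
python3 - <<'E'
from fit import *
f,K,M=pickle.load(open('pics/w6.pkl','rb'))
uv=np.array([[250,117],[402,117],[392,313],[260,313],[361,100]])
P=[[-60,85,40],[60,85,40],[60,-85,40],[-60,-85,40],[30,100,12]]
for p0 in ([.53,.19,.3],[.53,.19,.3,0]):
    p,r=fit(K,M,uv,P,p0); print('cover',p,np.degrees(p[2])); print(r.tolist())
print(proj(K,M,Xw(p,[[-15,40,68],[15,40,68],[15,-40,68],[-15,-40,68],[15,-40,40]])))
print(togo([p[0],p[1],.043],p[2]))
E
```

```text
cover [0.5377 0.191  0.3354] 19.219292466911764
[[-1.1, -0.4], [0.9, -0.8], [-0.2, 0.8], [0.1, 0.9], [0.1, 0.2]]
cover [ 0.5378  0.1909  0.335  -0.0018] 19.19620121651356
[[-0.5, -0.1], [0.5, -0.4], [-0.5, -0.1], [0.5, 0.0], [0.0, 0.6]]
[[305.811  178.221 ]
 [346.3778 178.1648]
 [344.8012 278.9596]
 [307.3719 278.9857]
 [342.9796 266.7296]]
(array([  2.2,   1.1, 134.7]), array([-0.09,  0.03, -0.1 ]))
```

The two views agree: the cover is at (0.5378, 0.191), yaw 0.335, which puts it 2–4 mm off the bench height. Now I descend and grip.

```bash
python3 -m handwheel '[[[2,1,40],[0,0,0],-1],[[2,1,75],[0,0,0],-1],[[2,1,95],[0,0,0],-1],[[2,1,110],[0,0,0],-1],[[2,1,122],[0,0,0],-1],[[2,1,130],[0,0,0],-1],[[2,1,134],[0,0,0],-1],[[2,1,134],[0,0,0],-1],[[2,1,134],[0,0,0],1],[[2,1,134],[0,0,0],1],[[2,1,134],[0,0,0],1],[[2,1,134],[0,0,0],1],[[2,1,134],[0,0,0],1],[[2,1,134],[0,0,0],1]]' 80
```

```text
t: 10.05
eef_pos: [0.5387, 0.1931, 0.045]
tool_rot: [0.0, 0.579, 0.815, 0.0]
contact_force: [-1.2, 0.0, 5.5]
gripper_width: 0.332
```

```bash
python3 -m handwheel '[[[0,0,-5],[0,0,0],1],[[0,0,-15],[0,0,0],1],[[0,0,-30],[0,0,0],1],[[0,0,-50],[0,0,0],1],[[0,0,-70],[0,0,0],1],[[0,0,-90],[0,0,0],1],[[0,0,-100],[0,0,0],1],[[0,0,-105],[0,0,0],1],[[0,0,-105],[0,0,0],1],[[0,0,-105],[0,0,0],1]]' 80; python3 sh.py w7; python3 - <<'E'
from h import *
print(togo([.475,-.2113,.145],-.0305))
E
```

```text
t: 10.88
eef_pos: [0.5378, 0.1929, 0.1487]
tool_rot: [-0.0, 0.579, 0.816, -0.0]
contact_force: [-0.1, 0.4, -3.1]
gripper_width: 0.334
10.9333 [0.5375 0.1928 0.1483] [-0.0005  0.5788  0.8155 -0.0008] [-0.4233 -0.3256 -2.7753] 0.33560209670198976 [-0.9366  0.4654  0.6334  1.9176 -0.3539  0.8729  0.2141]
(array([-360.8, -192.4,    3.7]), array([-0.1 ,  0.02, 21.02]))
```

View pics/w7.png

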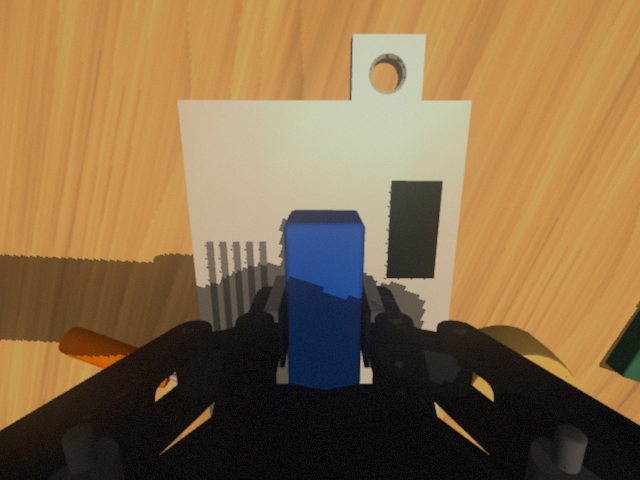

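The cover hangs square in the fingers: front corners (179,100) and (470,100), hole_left (388,73).

```bash
python3 - <<'E'
from fit import *
f,K,M=pickle.load(open('pics/w7.pkl','rb'))
uv=np.array([[179,100],[470,100],[388,73],[352,35],[425,35],[286,222],[364,222]])
P=[[-60,85,40],[60,85,40],[30,100,12],[13,117,12],[47,117,12],[-15,40,68],[15,40,68]]
p,r=fit(K,M,uv,P,[.538,.191,.335,.105]); print('cover',p); print(r.tolist())
o=readout.get_obs();q=o['tool_rot'];T=R.from_quat([q[1],q[2],q[3],q[0]]); ty=T.as_matrix()[:,1]; hd=np.arctan2(ty[1],ty[0])
rel=R.from_euler('z',-p[2]).apply(o['eef_pos']-[p[0],p[1],p[3]]); print('tcp in cover',rel,'heading',hd,'rel yaw',hd-p[2])
b=np.array([.475,-.2113,-.0305])
for dy in(0,hd-p[2]):
    t=R.from_euler('z',b[2]).apply(rel)+[b[0],b[1],0]; print(togo([t[0],t[1],.15],b[2]+dy),t)
E
```

```text
cover [0.5381 0.1919 0.3364 0.101 ]
[[0.3, 0.3], [0.1, 0.3], [-1.0, 1.2], [0.4, -0.4], [0.1, -0.5], [-2.2, -0.2], [1.4, -0.2]]
tcp in cover [-0.0002  0.001   0.0473] heading 0.3363324808558007 rel yaw -3.155823632416954e-05
(array([-359.8, -192.2,   -1.3]), array([-0.1 ,  0.02, 21.02])) [ 0.4748 -0.2103  0.0473]
(array([-359.8, -192.2,   -1.3]), array([-0.1 ,  0.02, 21.02])) [ 0.4748 -0.2103  0.0473]
```

```bash
python3 -m handwheel '[[[-20,-11,0],[0,0,0],1],[[-55,-29,0],[0,0,2],1],[[-95,-51,0],[0,0,5],1],[[-130,-69,0],[0,0,8],1],[[-165,-88,0],[0,0,11],1],[[-200,-107,0],[0,0,13],1],[[-235,-126,0],[0,0,15],1],[[-270,-144,0],[0,0,17],1],[[-300,-160,0],[0,0,19],1],[[-325,-174,0],[0,0,20],1],[[-345,-184,0],[0,0,21],1],[[-355,-190,0],[0,0,21],1],[[-360,-192,0],[0,0,21],1],[[-360,-192,0],[0,0,21],1],[[-360,-192,0],[0,0,21],1]]' 80; python3 sh.py w8; python3 - <<'E'
from h import *
print(togo([.4748,-.2103,.145],-.0305))
b=cam('scene');save(b[0],'s8'); f=b[0]['frame'][230:370,150:350,::-1]
w=cv2.imread('pics/w8.png'); f=cv2.resize(f,None,fx=2,fy=2); c=np.zeros((480,800,3),np.uint8); c[:280,:400]=f; c[:,400:]=cv2.resize(w[:,120:520],(400,480)); cv2.imwrite('pics/c8.png',c)
E
```

```text
t: 12.18
eef_pos: [0.4761, -0.2089, 0.1488]
tool_rot: [-0.001, 0.717, 0.697, -0.0]
contact_force: [0.8, -0.4, -2.9]
gripper_width: 0.339
12.2333 [ 0.4763 -0.2085  0.1488] [-0.0006  0.7169  0.6972  0.0001] [-0.424   0.363  -3.6336] 0.3355788183400551 [-0.3261  0.4147  0.7841  2.0407 -0.3933  0.8395  0.6566]
(array([-1.9, -1.4,  3.8]), array([-0.04, -0.06,  0.15]))
```

View pics/c8.png

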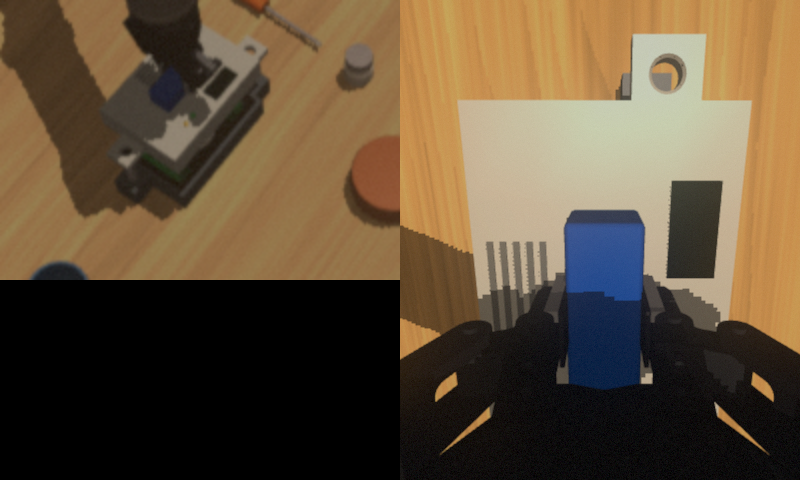

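The cover is above the base the right way round, and the ear hole lies over the dowel side. I'll correct about 2 mm and descend to just above the dowels.

```bash
python3 -m handwheel '[[[-1,-1,8],[0,0,0],1],[[-2,-1.5,20],[0,0,0],1],[[-2,-1.5,30],[0,0,0],1],[[-2,-1.5,36],[0,0,0],1],[[-2,-1.5,38],[0,0,0],1],[[-2,-1.5,38],[0,0,0],1],[[-2,-1.5,38],[0,0,0],1],[[-2,-1.5,38],[0,0,0],1]]' 80; python3 sh.py w9; python3 - <<'E'
from fit import *
print(togo([.4748,-.2103,.10],-.0305))
f,K,M=pickle.load(open('pics/w9.pkl','rb'))
p=[.475,-.2113,-.0305]; print('expected tip',proj(K,M,Xw(p,[[30,100,60],[30,100,36]])))
cv2.imwrite('pics/w9z.png',cv2.resize(f[10:130,300:450,::-1],None,fx=4,fy=4,interpolation=cv2.INTER_CUBIC))
E
```

```text
t: 12.95
eef_pos: [0.4746, -0.2125, 0.1116]
tool_rot: [0.0, 0.718, 0.696, 0.0]
contact_force: [-0.4, 0.1, -3.3]
gripper_width: 0.334
13.0 [ 0.4746 -0.2125  0.1117] [0.0003 0.7178 0.6962 0.0002] [-0.0265 -0.0689 -2.3298] 0.3316828324676677 [-0.273   0.4716  0.7344  2.0673 -0.4554  0.7651  0.7132]
(array([ 2.2,  0.1, 11.7]), array([ 0.05,  0.01, -0.  ]))
expected tip [[382.6559  75.1728]
 [375.8423  83.1212]]
```

View pics/w9z.png

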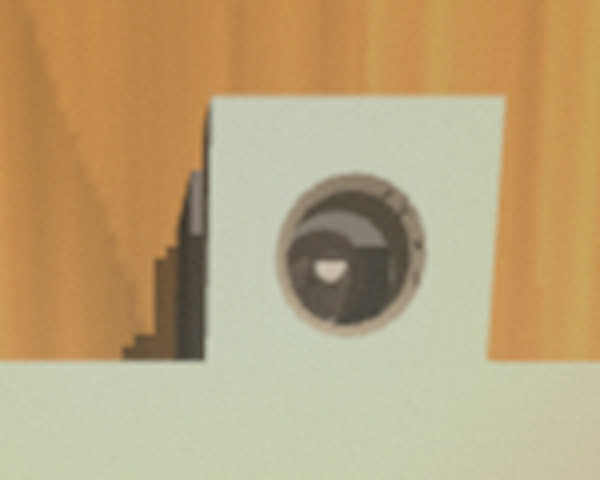

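Through the hole (centre 351,254 in the zoom) the dowel tip shows at (331,268). I'll compute the offset at the two heights.

```bash
python3 - <<'E'
from fit import *
f,K,M=pickle.load(open('pics/w9.pkl','rb'))
u=lambda a:(np.array([a])+.5)/4-.5+[300,10]
z0=.1117-.0455
for dz in (-.003,0):
  t=back(K,M,u([331,268]),.060+dz)[0]; h=back(K,M,u([351,254]),z0+.012+dz)[0]
  e=back(K,M,u([[211,96],[505,96]])[0],z0+.012+dz)
  print('tip',t,'hole',h,'move cover by',(t-h)[:2]*1e3, 'ear corners',e)
uv=np.vstack([u(np.array(x)) for x in ([351,254],[211,96],[505,96])]); 
print('exp tip',Xw([.475,-.2113,-.0305],[[30,100,60]]))
o=readout.get_obs();q=o['tool_rot'];print(R.from_quat([q[1],q[2],q[3],q[0]]).as_matrix())
E
```

```text
tip [ 0.5084 -0.1124  0.057 ] hole [ 0.5078 -0.1141  0.0752] move cover by [0.6114 1.6437] ear corners [[ 0.4911 -0.0966  0.0752]
 [ 0.5255 -0.0976  0.0752]]
tip [ 0.5079 -0.113   0.06  ] hole [ 0.5072 -0.1146  0.0782] move cover by [0.6516 1.6686] ear corners [[ 0.4908 -0.0974  0.0782]
 [ 0.5247 -0.0984  0.0782]]
exp tip [[ 0.508  -0.1123  0.06  ]]
[[ 0.0305  0.9995  0.0008]
 [ 0.9995 -0.0305 -0.0002]
 [-0.0001  0.0008 -1.    ]]
```

```bash
python3 -m handwheel '[[[1.8,0.5,0],[0,0,0],1],[[1.8,0.5,3],[0,0,0],1],[[1.8,0.5,7],[0,0,0],1],[[1.8,0.5,10],[0,0,0],1],[[1.8,0.5,13],[0,0,0],1],[[1.8,0.5,16],[0,0,0],1],[[1.8,0.5,19],[0,0,0],1],[[1.8,0.5,21],[0,0,0],1],[[1.8,0.5,21],[0,0,0],1],[[1.8,0.5,21],[0,0,0],1]]' 100
```

```text
t: 13.83
eef_pos: [0.4747, -0.2105, 0.0902]
tool_rot: [-0.0, 0.718, 0.696, -0.0]
contact_force: [0.3, 0.4, -3.2]
gripper_width: 0.327
```

```bash
python3 -m handwheel '[[[0,0,2],[0,0,0],1],[[0,0,4],[0,0,0],1],[[0,0,6],[0,0,0],1],[[0,0,7],[0,0,0],1],[[0,0,8],[0,0,0],1],[[0,0,9],[0,0,0],1],[[0,0,9],[0,0,0],1],[[0,0,9],[0,0,0],1]]' 100
```

```text
t: 14.5
eef_pos: [0.4752, -0.2106, 0.0819]
tool_rot: [0.0, 0.718, 0.696, 0.0]
contact_force: [-1.6, 1.4, 8.2]
gripper_width: 0.327
```

```bash
python3 -m handwheel '[[[0,0,1],[0,0,0],1],[[0,0,2],[0,0,0],1],[[0,0,2],[0,0,0],1],[[0,0,2],[0,0,0],1],[[0,0,2],[0,0,0],1]]' 100; python3 -m handwheel '[[[0,0,1],[0,0,0],1],[[0,0,1],[0,0,0],1],[[0,0,1],[0,0,0],1],[[0,0,1],[0,0,0],1]]' 100
```

```text
t: 14.92
eef_pos: [0.4752, -0.2106, 0.0811]
tool_rot: [-0.0, 0.718, 0.696, 0.001]
contact_force: [-6.9, 4.4, 24.0]
gripper_width: 0.329
t: 15.25
eef_pos: [0.4752, -0.2106, 0.081]
tool_rot: [-0.0, 0.718, 0.696, 0.002]
contact_force: [-11.0, 6.9, 37.2]
gripper_width: 0.327
```

```bash
python3 -m handwheel '[[[0,0,-0.7],[0,0,0],1],[[0,0,-0.7],[0,0,0],1],[[0,0,-0.7],[0,0,0],1],[[0,0,-0.7],[0,0,0],1]]' 100; python3 sh.py w10; python3 - <<'E'
from h import *
b=cam('scene'); f=b[0]['frame'][235:365,165:315,::-1]
w=cv2.imread('pics/w10.png'); c=np.zeros((480,800,3),np.uint8); c[:390,:450]=cv2.resize(f,(450,390),interpolation=cv2.INTER_CUBIC); c[:,450:]=cv2.resize(w[0:240,300:475],(350,480),interpolation=cv2.INTER_CUBIC); cv2.imwrite('pics/c10.png',c)
a=cam('top')
for t in ['screwdriver','screw_jar','orange_cheese','yellow_cheese','mug','brush']: print(t,[np.round(x['rect']) for x in viewer.search_frame(a[0],t)[:1]])
E
```

```text
t: 15.58
eef_pos: [0.4752, -0.2106, 0.0811]
tool_rot: [-0.0, 0.718, 0.696, 0.001]
contact_force: [-7.5, 3.8, 28.1]
gripper_width: 0.329
15.6333 [ 0.4752 -0.2106  0.0811] [-0.0003  0.7179  0.6962  0.0012] [-6.855   4.659  27.9885] 0.32486739716237556 [-0.2343  0.5188  0.6858  2.0839 -0.5085  0.7071  0.7535]
screwdriver [array([316., 304.,  14.,  50.])]
screw_jar [array([327., 220.,  10.,  20.])]
orange_cheese [array([371., 173.,  46.,  45.])]
yellow_cheese [array([281., 166.,  43.,  40.])]
mug [array([524., 269.,  48.,  33.])]
brush [array([107., 284.,  39.,  74.])]
```

View pics/c10.png

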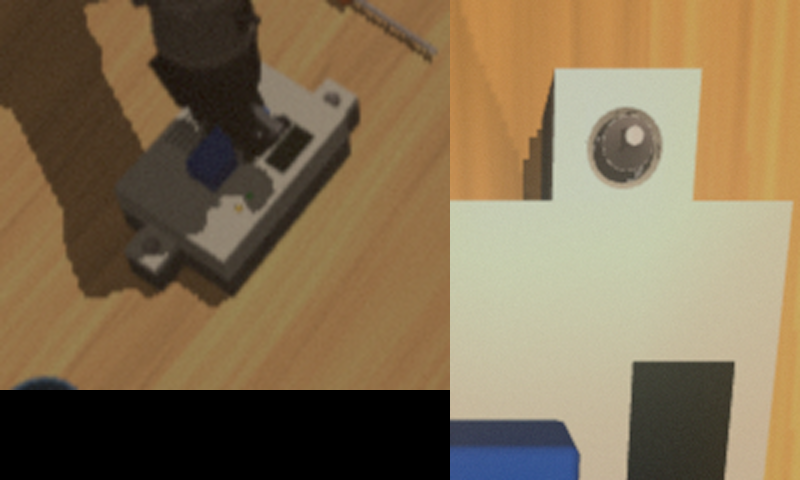

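The cover sits flush on the base, with both dowels showing in their holes: (634,134) in the wrist view and (150,245) in the scene view. The screwdriver tip is where it was. Handing in.

```bash
python3 -c "
from h import *
print(bot.hand_in()); o=readout.get_obs(); print(o['t'],o['eef_pos'],o['contact_force'])"
```

```text
the job is handed in; nothing more can be done
None
the job is handed in; nothing more can be done
```

The job is handed in at about 15.7 s: the knob is on the red mark, and the cover is fitted and still held pressed shut. I turned the knob first, then lifted the cover by its blue grip and fitted it over the dowels with the display on the base's +x side.

- **Knob:** I turned it about 59.5° clockwise. In the picture after release, the white pointer was in line with the red mark and the dial centre.
- **Cover:** On the last 1 mm of push the height stayed at 81 mm at the gripper tip while the force rose from 24 to 37 N, so it was on a hard stop. That puts the underside at about 36 mm, which is rim height. I backed off to about 28 N for the hold. The final pictures show the cover flush, with both dowels through their holes.
- **Rest of the bench:** The jar, both cheeses and the mug were found within about 2 pixels of where they started. For the brush I had no starting reading from the network, but the arm never went near it.

**Checks that disagreed:**
- The last screwdriver search outlined only part of the screwdriver (50 pixels tall against 76 before). Its tip was at the same pixel in the scene camera as at the start.
- The camera height fits ran 2–4 mm low. I did not correct for this, because the contact height agreed with the sizes you gave.
- A side force of about 8 N remains on the wrist while pressing.

I viewed 12 pictures, two over the budget of 10.

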